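Make up two rod-building kits

ROBOT

A 6-joint arm with a two-finger parallel gripper is mounted at the origin on the work surface. World frame = base frame: x ahead of the robot, y to its left, z up, the work surface at z = 0. Lengths are in m, angles in rad, forces in N, time in s.
With the tool pointing down it reaches from about 0.375 to 0.9 m from the base axis. Payload 3.1 kg.
Tool frame: the origin (TCP) lies between the finger pads; the fingertips stand robot.finger_overhang ahead of it and the grasp point (between the pads) lies 3 mm ahead of it (robot.finger_overhang is the distance from the TCP to the fingertips, in m); z points along the fingers, y is the line along which they close (so a half turn about z gives the same grasp; the last joint's range is limited). The gripper opens to 87 mm and grips with 3 to 60 N. Pads are 19 mm wide; open, the fingers measure 117 mm over their backs; the gripper's body (75 mm by 190 mm) begins 51 mm behind the grasp point.
Start: joints at [-1.518, 0.527, 1.433, -0, 1.181, -0.178], TCP at [0.144, -0.608, 0.245] pointing down, gripper open.
Joint ranges: [-3.08, 3.08], [-0.75, 2.2], [0.22, 2.44], [-1.43, 4.57], [0, 2.65], [-2.85, 2.85]. Speed limits (rad/s): [2.79, 2.79, 3.14, 3.14, 3.14, 3.14].

INTERFACE

Orientations are given as a unit quaternion [x, y, z, w].
In Python, from rig import get_obs, vision, hand_in, nets, robot gives the robot as it stands.
- The arm moves only by the tool apply_moves, never from a script. Its argument "series" is a list of rows, each an object with "offset": the shift along the world's x, y, z in cm, a list of three; "rot": the turn, a rotation vector about the world's x, y, z in degrees, a list of three. A call has 1 to 20 rows; each row is the pose to reach, as a shift and turn from the pose commanded when the call began; what a row does not reach only later rows make up. A row lasts 1/10 s, in which the tool goes at most 50 mm and 8.59 degrees, less where a joint would pass 70% of its speed; a pose out of reach is approached as far as the arm can. A call with a gripper value outside its range is refused whole. "hand" is the opening, from 0 (shut) to 1 (fully open), set as the call begins (left out, the last holds). The fingers move at their own pace and stop on an object; "newtons" is the grip in N (left out, the last holds). Time passes only in rows, so rows that repeat a pose let the fingers close. It gives the time, the measured TCP pose, the force, the opening and the grip force at its end, in the units of the state.
- get_obs(): the state, without advancing time (a new reading comes with each control period).
- vision.camera(name): name is "scene" or "side" or "wrist"; returns the picture (480x640x3 uint8, red, green, blue); there is no depth.
- vision.calibration(name): a dict with "K" (3x3 intrinsics, pixels), "R" (3x3) and "t" (3): a world point X has camera coordinates R X + t. Camera axes: x right, y down, z forward; pixel columns grow to the right and rows downward; lengths in m; the calibration is good to about 2 mm. A picture is of the moment at which its call begins: read the wrist's pose just before it. calibration takes no time and is no camera call; for the wrist camera it gives the pose at the moment of the call.
- hand_in(): hands the job in; it is judged then, once.
Trained networks look in the newest picture that a camera, given by its name, has taken for a name from the list of things; names that differ only in an ending like _2 or _b are one class to them, and where a whole thing is asked for, a point or a joint stands for the part that bears it (a point fixed in the world has none). Each returns a list of dicts, best first, with "conf" (0 to 1); they miss things now and then, are a little off and sometimes report something else, mostly with a low value. They report only what shows in the picture. A call takes as long as a camera call. They do not tell look-alikes from the thing itself.
- nets.search_frame(camera, query): "centre" ([x, y, z] in m, in world coordinates, good to about 4 mm: the middle of the surface that is visible of it).
- nets.spot_point(camera, query): "centre" ([x, y, z] in m, in world coordinates, good to about 4 mm: a listed point, or the origin of a listed thing).
The state is a dict: "time": time; "q": joint angles; "joint_velocities": joint speeds; "joint_torque": joint torques, N m; "position": TCP position; "tool_rot": TCP orientation; "ft_force": force on the tool from outside, world axes, zero at the start; "moment": the same for the moment, N m; "grip_width": finger opening in m; "grip_force": force on a finger pad.
Only numpy, scipy, OpenCV 4.12 (cv2) and the standard library are available. Lean on these libraries where they do the work, as an engineer would, in place of code of your own. Each camera call takes 0.05 s, during which the arm holds its last target. There are 200 camera calls.

TASK

Make up two rod-building kits from the stock on the bench. The narrow two-bay tray gets the short tapered cork grip, lying in its long bay, and the tall slim thread spool, standing in its short bay; the broad three-bay tray gets the long straight cork grip, lying in its long bay, and the wide thread spool and the rubber butt cap, standing upright one in each of its two small bays. Everything must rest flat on the floor of its bay, let go and still, and the varnish jar and the roll of tape stay where they are.

Things in the scene. Friction and masses are not known exactly. Their poses are not given: they have to be found in the camera images.
- grip_short: Short tapered cork handle grip, a lying barrel 90 mm long, 30 mm thick over the middle 44 mm, tapering to about 20 mm at both ends. Origin at its centre, on its axis, 15 mm above what it lies on; its x axis runs along its length (horizontal). Faintly eight-sided so that it does not roll by itself; about 40 g.
- grip_long: Long straight cork handle grip, a lying cylinder 150 mm long and 28 mm thick all along. Origin at its centre, on its axis, 14 mm above what it lies on; its x axis runs along its length (horizontal). Faintly eight-sided so that it does not roll by itself; about 60 g.
- spool_tall: Tall slim spool of blue thread with white end flanges, standing upright: 32 mm diameter, 55 mm high. Origin at the centre of its underside, z up along its axis; about 40 g.
- spool_wide: Wide low spool of blue thread with white end flanges, standing upright: 50 mm diameter, 30 mm high. Origin at the centre of its underside, z up along its axis; about 60 g.
- butt_cap: Black rubber butt cap, a round button with a domed top: 40 mm diameter, straight sides for the lowest 14 mm, 28 mm high at the middle. It sits dome up. Origin at the centre of its flat underside, z up; about 40 g.
- tray_two: Narrow kit tray with two bays in a row, 74 mm (its x) by 196 mm (its y). Fixed. White floor 3 mm thick, plywood walls and partitions 4 mm thick and only 10 mm high above the bench. Origin: centre of its underside, z up. Inside sizes: long bay 66 mm in x by 118 mm in y, centre at x 0, y -35 mm; short bay 66 by 66 mm, centre at x 0, y +61 mm.
- tray_three: Broad kit tray with three bays, 154 mm (its x) by 184 mm (its y). Fixed. White floor 3 mm thick, plywood walls and partitions 4 mm thick and only 10 mm high above the bench. Origin: centre of its underside, z up. Inside sizes: long bay 66 mm in x by 176 mm in y, centre at x -40 mm, y 0; two small bays 76 mm in x by 86 mm in y, centres at x +35 mm, y +45 mm and x +35 mm, y -45 mm.
- tape: Roll of yellow masking tape lying flat on the bench beyond the trays, 90 mm outside diameter, 72 mm hole, 24 mm high; origin at the centre of its underside. Not part of any kit.
- jar: Small amber glass varnish jar with a black lid, standing beyond the trays, 44 mm diameter, 55 mm high; origin at the centre of its underside. Not part of any kit.
Not all that is in view belongs to the job. What is shaped like the grip_short but purple or turquoise is not meant.

How it is judged:
By the outcome, as a careful person would: the job done as asked, in the order asked, and still so for the second after the job is handed in, with the robot touching nothing.
It also fails if it takes over 120 s, if anything falls off the work surface, if the arm or the gripper's body presses on something with over 40 N, if the wrist force passes 120 N, or if a joint passes its speed limit or range.

## Working session

There is one attempt and no reset: what is moved stays moved. The work goes in short steps, Python scripts to look and compute and a tool call to move; the robot and the scene stay as the last step left them, time stands still between calls to the robot, and variables do not carry over. Pictures are saved under pics/ and viewed, at most 14 in all, crops included, and the job is handed in when it is done.

Besides the shell and the picture viewer there is one more tool, called after ">>>" by a JSON object that holds its "name" and its "arguments". apply_moves: Moves the arm, as the interface text tells. Its arguments: {"type":"object","properties":{"series":{"type":"array"},"hand":{"type":"number"},"newtons":{"type":"number"}},"required":["series"]}

```bash
ls; mkdir -p pics; python3 - <<'E'
from rig import get_obs, vision, nets, robot
import cv2
print(robot.finger_overhang, get_obs())
for c in ["scene","side"]:
    im=vision.camera(c); cv2.imwrite(f"pics/{c}0.png",im[:,:,::-1])
    for n in ["grip_short","grip_long","spool_tall","spool_wide","butt_cap","tray_two","tray_three","tape","jar"]:
        print(c,n,[(round(d['conf'],2),[round(float(v),3) for v in d['centre']]) for d in nets.spot_point(c,n)][:5])
E
```

```text
pics
0.022 {'time': 0.0, 'q': array([-1.51748045e+00,  5.28484323e-01,  1.43393084e+00, -1.96610977e-07,
        1.18140927e+00, -1.78503772e-01]), 'joint_velocities': array([-0.00146849,  0.00164916, -0.00073591,  0.00040162, -0.00057915,
        0.00110559]), 'joint_torque': array([-6.10502630e-04, -4.40042102e+01, -1.76591331e+01,  6.32921909e-02,
        5.82708092e-02, -1.50316760e-04]), 'position': array([ 0.14358114, -0.60755852,  0.24355137]), 'tool_rot': array([ 9.93289351e-01,  1.15650422e-01,  6.97116170e-05, -1.11371017e-03]), 'ft_force': array([ 0.10443911,  0.07819778, -0.1370229 ]), 'moment': array([ 0.05119538, -0.06998666, -0.01827079]), 'grip_force': 0.0, 'grip_width': 0.08704263308057782}
scene grip_short [(0.75, [0.661, -0.122, 0.013]), (0.72, [0.375, 0.11, 0.018]), (0.45, [0.554, -0.458, 0.019])]
scene grip_long [(0.72, [0.669, 0.127, 0.015])]
scene spool_tall [(0.65, [0.438, -0.012, -0.003])]
scene spool_wide [(0.84, [0.54, 0.065, -0.0]), (0.72, [0.696, 0.322, -0.003])]
scene butt_cap [(0.63, [0.55, -0.068, 0.002])]
scene tray_two [(0.73, [0.493, -0.265, 0.001]), (0.42, [0.696, 0.321, -0.003])]
scene tray_three [(0.94, [0.461, 0.294, -0.005])]
scene tape [(0.93, [0.704, -0.333, -0.002])]
scene jar [(0.9, [0.7, 0.319, -0.002])]
side grip_short [(0.8, [0.656, -0.121, 0.019]), (0.78, [0.34, -0.148, 0.014]), (0.74, [0.377, 0.115, 0.013]), (0.67, [0.554, -0.463, 0.016]), (0.31, [0.434, -0.012, -0.002])]
side grip_long []
side spool_tall [(0.65, [0.434, -0.01, 0.001]), (0.42, [0.55, -0.069, 0.005])]
side spool_wide [(0.91, [0.545, 0.063, 0.0])]
side butt_cap [(0.52, [0.552, -0.068, 0.005])]
side tray_two [(0.67, [0.493, -0.265, 0.001])]
side tray_three []
side tape [(0.73, [0.706, -0.334, 0.002])]
side jar [(0.62, [0.693, 0.327, 0.0])]
```

View pics/scene0.png

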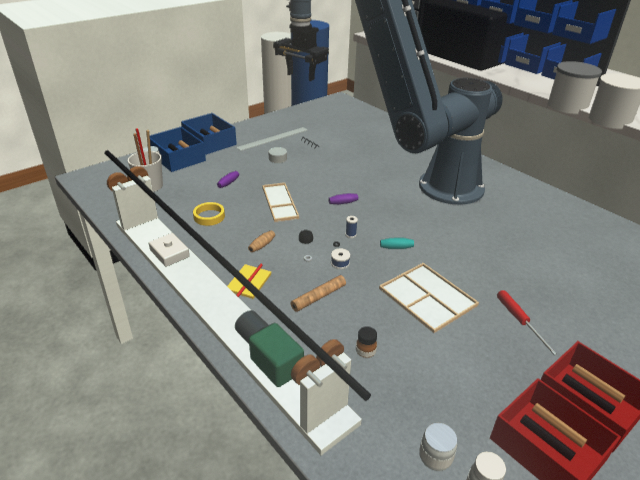

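View pics/side0.png

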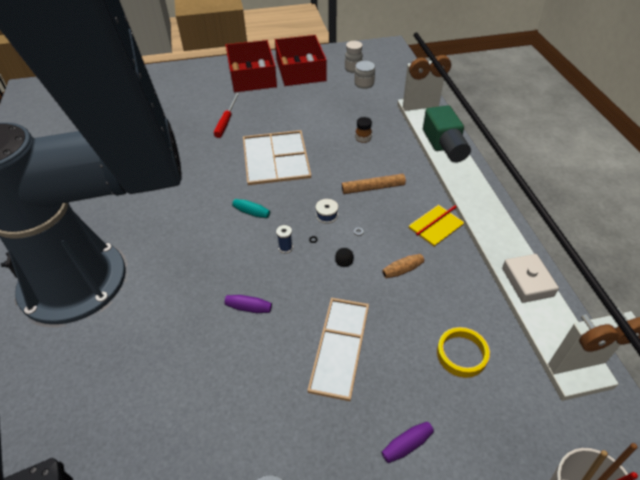

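The scene view shows the cork short grip at (262,241); its look-alikes are purple at (228,179) and (343,198) and turquoise at (397,242). The brown one at (262,241), side (404,265), world (0.66,-0.12), fits the cork description. The long grip is at (320,292), tall spool (351,226), wide spool (341,257), cap (306,237), and the trays at (280,201) and (428,295). Next I'll rectify to top-down to get the yaws and an enlarged crop.

```bash
cat > h.py <<'E'
from rig import get_obs, vision, nets, robot
import cv2, numpy as np
def rect(im,cam,x0,x1,y0,y1,z,mm):
    """top-down picture: column = (y1-y)/mm, row=(x1-x)/mm"""
    c=vision.calibration(cam); s=mm/1000
    A=np.array([[0,-s,x1],[-s,0,y1],[0,0,z],[0,0,1.]])
    H=c['K']@np.c_[c['R'],c['t']]@A
    return cv2.warpPerspective(im,np.linalg.inv(H),(int((y1-y0)/s),int((x1-x0)/s)),flags=cv2.INTER_LINEAR)
def blobs(r,x1,y1,mm,lo,hi,amin):
    m=cv2.inRange(cv2.cvtColor(r,cv2.COLOR_RGB2HSV),lo,hi)
    m=cv2.morphologyEx(m,cv2.MORPH_CLOSE,np.ones((5,5)))
    for k in cv2.findContours(m,cv2.RETR_EXTERNAL,cv2.CHAIN_APPROX_NONE)[0]:
        if cv2.contourArea(k)*mm*mm<amin: continue
        P=cv2.boxPoints(cv2.minAreaRect(k)); W=np.c_[x1-P[:,1]*mm/1000,y1-P[:,0]*mm/1000]
        e=W[1]-W[0]; f=W[2]-W[1]; L=e if np.hypot(*e)>np.hypot(*f) else f
        print('  c',W.mean(0).round(3),'size',np.hypot(*e).round(3),np.hypot(*f).round(3),'long axis yaw',np.degrees(np.arctan2(L[1],L[0])).round(1)%180)
E
python3 - <<'E'
from h import *
B=(.3,.76,-.5,.45)
for cam in ["scene","side"]:
    im=vision.camera(cam)
    for z in (.01,.014):
        r=rect(im,cam,*B,z,1.)
        print(cam,z); blobs(r,B[1],B[3],1.,(5,60,60),(22,255,255),1200)
    cv2.imwrite(f"pics/r_{cam}.png",cv2.resize(rect(im,cam,*B,.010,1.),None,fx=.84,fy=.84)[:,:,::-1])
E
python3 -c "
import cv2,numpy as np
a=cv2.imread('pics/r_scene.png');b=cv2.imread('pics/r_side.png')
cv2.imwrite('pics/r_both.png',cv2.resize(np.vstack([a,b]),None,fx=.77,fy=.77))"
```

```text
scene 0.01
  c [0.46  0.298] size 0.16 0.19 long axis yaw 86.9
  c [ 0.491 -0.263] size 0.076 0.21 long axis yaw 65.3
  c [ 0.65 -0.13] size 0.041 0.107 long axis yaw 15.300003
  c [ 0.681 -0.359] size 0.067 0.037 long axis yaw 147.2
  c [0.66  0.127] size 0.168 0.037 long axis yaw 179.4
  c [ 0.713 -0.301] size 0.084 0.046 long axis yaw 153.4
  c [0.744 0.28 ] size 0.043 0.032 long axis yaw 90.0
scene 0.014
  c [0.464 0.301] size 0.159 0.189 long axis yaw 87.0
  c [ 0.495 -0.257] size 0.076 0.209 long axis yaw 65.3
  c [ 0.653 -0.125] size 0.041 0.106 long axis yaw 15.899994
  c [ 0.684 -0.354] size 0.067 0.037 long axis yaw 148.5
  c [ 0.716 -0.296] size 0.084 0.047 long axis yaw 153.4
  c [0.663 0.13 ] size 0.168 0.037 long axis yaw 179.5
side 0.01
  c [0.459 0.277] size 0.153 0.163 long axis yaw 87.0
  c [ 0.49  -0.268] size 0.074 0.2 long axis yaw 65.3
  c [ 0.66  -0.116] size 0.036 0.099 long axis yaw 14.699997
  c [0.671 0.139] size 0.158 0.041 long axis yaw 0.0
side 0.014
  c [0.458 0.273] size 0.153 0.163 long axis yaw 87.1
  c [ 0.489 -0.27 ] size 0.074 0.199 long axis yaw 65.3
  c [ 0.659 -0.119] size 0.036 0.098 long axis yaw 14.5
  c [0.67  0.134] size 0.157 0.041 long axis yaw 179.4
```

View pics/r_side.png

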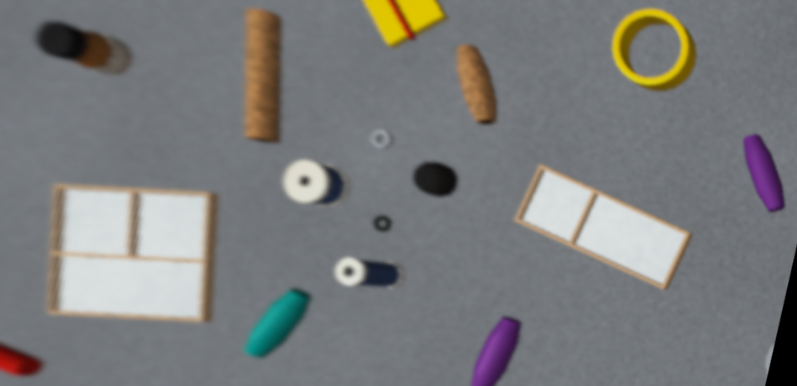

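View pics/r_scene.png

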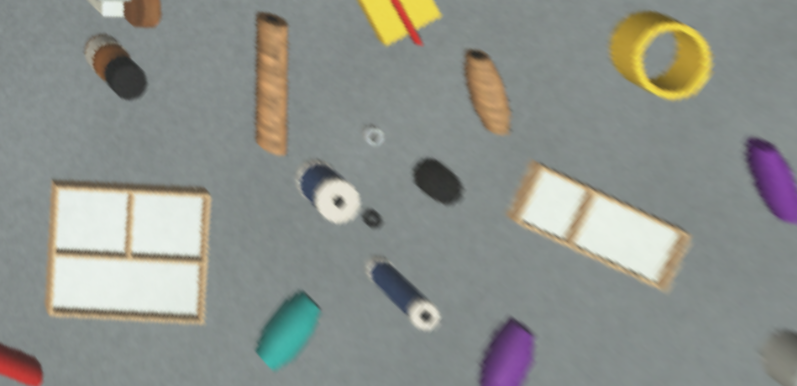

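Both rectified views agree: the brown cork short grip is at top (485,92), and the turquoise and purple ones are elsewhere. tray_two's short bay faces the upper left and tray_three's long bay faces the robot. Now I'll move above the stock for a wrist view.

>>> {"name": "apply_moves", "arguments": {"series": [{"offset": [42,54,6],"rot": [0,0,1.7]},{"offset": [42,54,6],"rot": [0,0,1.7]},{"offset": [42,54,6],"rot": [0,0,1.7]},{"offset": [42,54,6],"rot": [0,0,1.7]},{"offset": [42,54,6],"rot": [0,0,1.7]},{"offset": [42,54,6],"rot": [0,0,1.7]},{"offset": [42,54,6],"rot": [0,0,1.7]},{"offset": [42,54,6],"rot": [0,0,1.7]},{"offset": [42,54,6],"rot": [0,0,1.7]},{"offset": [42,54,6],"rot": [0,0,1.7]},{"offset": [42,54,6],"rot": [0,0,1.7]},{"offset": [42,54,6],"rot": [0,0,1.7]},{"offset": [42,54,6],"rot": [0,0,1.7]},{"offset": [42,54,6],"rot": [0,0,1.7]},{"offset": [42,54,6],"rot": [0,0,1.7]},{"offset": [42,54,6],"rot": [0,0,1.7]},{"offset": [42,54,6],"rot": [0,0,1.7]},{"offset": [42,54,6],"rot": [0,0,1.7]},{"offset": [42,54,6],"rot": [0,0,1.7]},{"offset": [42,54,6],"rot": [0,0,1.7]}]}}

```text
time: 3.1
position: [0.5632, -0.0691, 0.3046]
tool_rot: [0.992, 0.13, -0.0, 0.0]
ft_force: [0.6, 1.0, 1.0]
grip_width: 0.0869
grip_force: 0.0
```

```bash
python3 - <<'E'
from h import *
o=get_obs(); print(o['position'],o['tool_rot'],o['time'])
c=vision.calibration("wrist"); print('cam pos',(-c['R'].T@c['t']).round(3),'fwd',c['R'][2].round(2))
im=vision.camera("wrist"); cv2.imwrite("pics/w1.png",im[:,:,::-1])
B=(.3,.80,-.3,.3)
for z in (.0,.014):
    print(z); blobs(rect(im,"wrist",*B,z,1.),B[1],B[3],1.,(5,60,60),(22,255,255),1200)
for n in ["grip_short","grip_long","spool_tall","spool_wide","butt_cap","tray_two","tray_three"]:
    print(n,[(round(d['conf'],2),[round(float(v),3) for v in d['centre']]) for d in nets.spot_point("wrist",n)][:4])
E
```

```text
[ 0.56321887 -0.06913823  0.30459715] [ 9.91571240e-01  1.29562620e-01 -5.75517866e-05  1.42579940e-06] 3.1
cam pos [ 0.635 -0.05   0.445] fwd [-0.26 -0.07 -0.96]
0.0
  c [ 0.312 -0.211] size 0.189 0.027 long axis yaw 104.9
  c [0.454 0.242] size 0.159 0.072 long axis yaw 177.1
  c [ 0.66  -0.126] size 0.032 0.095 long axis yaw 14.600006
  c [0.65  0.137] size 0.117 0.031 long axis yaw 179.3
0.014
  c [ 0.321 -0.201] size 0.21 0.027 long axis yaw 104.9
  c [0.336 0.149] size 0.076 0.031 long axis yaw 160.7
  c [0.46  0.233] size 0.154 0.07 long axis yaw 177.2
  c [ 0.659 -0.124] size 0.031 0.092 long axis yaw 14.0
  c [0.65  0.131] size 0.03 0.113 long axis yaw 0.0
grip_short [(0.78, [0.338, -0.148, 0.017]), (0.75, [0.663, -0.122, 0.017]), (0.65, [0.376, 0.113, 0.013])]
grip_long [(0.81, [0.666, 0.132, 0.015])]
spool_tall [(0.9, [0.435, -0.009, -0.004])]
spool_wide [(0.55, [0.539, 0.067, -0.002])]
butt_cap [(0.64, [0.547, -0.071, 0.001])]
tray_two [(0.84, [0.493, -0.269, -0.001])]
tray_three []
```

View pics/w1.png

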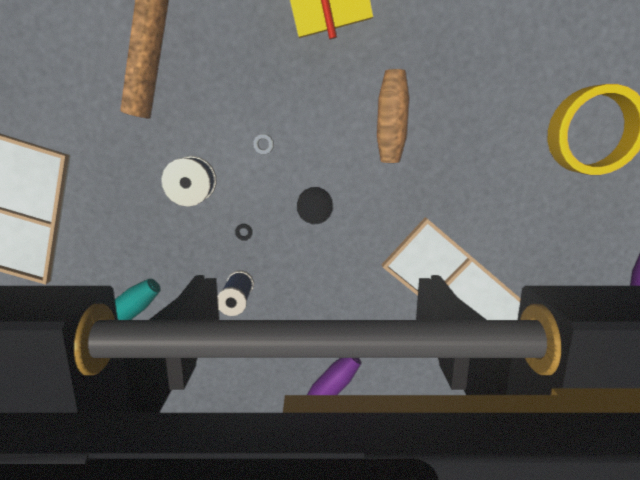

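The wrist view shows the brown tapered grip at (393,115). The other candidates are turquoise at (137,298) and purple at (335,378) and (640,270). I'll confirm it in an enlarged crop.

```bash
python3 -c "
import cv2
cv2.imwrite('pics/crop.png',cv2.resize(cv2.imread('pics/w1.png')[40:200,300:480],None,fx=3,fy=3))"
```

```text
(no output)
```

View pics/crop.png

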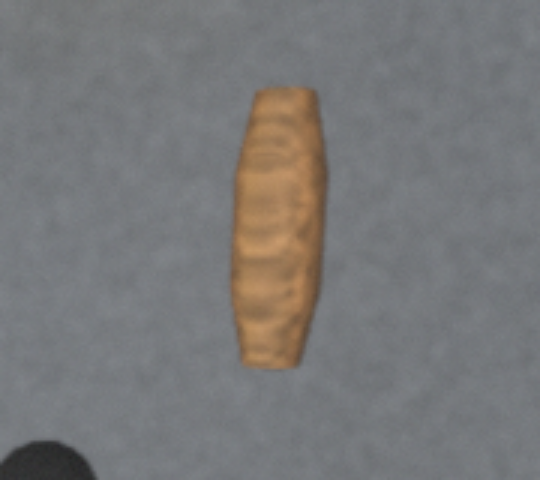

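The crop shows plain brown tapered cork, so this is grip_short. Approaching it.

>>> {"name": "apply_moves", "arguments": {"series": [{"offset": [9.6,-5.5,-10],"rot": [0,0,0]},{"offset": [9.6,-5.5,-10],"rot": [0,0,0]},{"offset": [9.6,-5.5,-10],"rot": [0,0,0]},{"offset": [9.6,-5.5,-20],"rot": [0,0,0]},{"offset": [9.6,-5.5,-20],"rot": [0,0,0]},{"offset": [9.6,-5.5,-20],"rot": [0,0,0]},{"offset": [9.6,-5.5,-23],"rot": [0,0,0]},{"offset": [9.6,-5.5,-25],"rot": [0,0,0]},{"offset": [9.6,-5.5,-26.5],"rot": [0,0,0]},{"offset": [9.6,-5.5,-27.4],"rot": [0,0,0]},{"offset": [9.6,-5.5,-27.4],"rot": [0,0,0]},{"offset": [9.6,-5.5,-27.4],"rot": [0,0,0]}], "hand": 0.7}}

```text
time: 4.7
position: [0.6605, -0.1235, 0.032]
tool_rot: [0.991, 0.13, 0.001, 0.001]
ft_force: [0.3, 0.1, -0.1]
grip_width: 0.0611
grip_force: 0.0
```

>>> {"name": "apply_moves", "arguments": {"series": [{"offset": [0,0,0],"rot": [0,0,0]},{"offset": [0,0,0],"rot": [0,0,0]},{"offset": [0,0,0],"rot": [0,0,0]},{"offset": [0,0,0],"rot": [0,0,0]},{"offset": [0,0,0],"rot": [0,0,0]},{"offset": [0,0,0],"rot": [0,0,0]},{"offset": [0,0,0],"rot": [0,0,0]},{"offset": [0,0,0],"rot": [0,0,0]},{"offset": [0,0,0],"rot": [0,0,0]},{"offset": [0,0,0],"rot": [0,0,0]},{"offset": [0,0,3],"rot": [0,0,0]},{"offset": [0,0,7],"rot": [0,0,0]},{"offset": [0,0,7],"rot": [0,0,0]}], "hand": 0, "newtons": 12}}

```text
time: 6.0
position: [0.6635, -0.1245, 0.1059]
tool_rot: [0.991, 0.13, 0.005, 0.003]
ft_force: [1.8, -1.2, 0.1]
grip_width: 0.0299
grip_force: 12.0
```

>>> {"name": "apply_moves", "arguments": {"series": [{"offset": [-18.3,-17.5,0],"rot": [0,0,50.3]},{"offset": [-18.3,-17.5,0],"rot": [0,0,50.3]},{"offset": [-18.3,-17.5,0],"rot": [0,0,50.3]},{"offset": [-18.3,-17.5,0],"rot": [0,0,50.3]},{"offset": [-18.3,-17.5,0],"rot": [0,0,50.3]},{"offset": [-18.3,-17.5,0],"rot": [0,0,50.3]},{"offset": [-18.3,-17.5,0],"rot": [0,0,50.3]},{"offset": [-18.3,-17.5,0],"rot": [0,0,50.3]},{"offset": [-18.3,-17.5,0],"rot": [0,0,50.3]},{"offset": [-18.3,-17.5,0],"rot": [0,0,50.3]},{"offset": [-18.3,-17.5,-3],"rot": [0,0,50.3]},{"offset": [-18.3,-17.5,-5],"rot": [0,0,50.3]},{"offset": [-18.3,-17.5,-6],"rot": [0,0,50.3]},{"offset": [-18.3,-17.5,-6.6],"rot": [0,0,50.3]},{"offset": [-18.3,-17.5,-6.6],"rot": [0,0,50.3]},{"offset": [-18.3,-17.5,-6.6],"rot": [0,0,50.3]},{"offset": [-18.3,-17.5,-6.6],"rot": [0,0,50.3]}]}}

```text
time: 7.7
position: [0.4771, -0.2986, 0.0353]
tool_rot: [0.842, 0.539, 0.0, 0.001]
ft_force: [0.7, 0.2, -0.6]
grip_width: 0.03
grip_force: 12.0
```

>>> {"name": "apply_moves", "arguments": {"series": [{"offset": [0,0,0],"rot": [0,0,0]},{"offset": [0,0,0],"rot": [0,0,0]},{"offset": [0,0,0],"rot": [0,0,0]},{"offset": [0,0,0],"rot": [0,0,0]},{"offset": [0,0,2],"rot": [0,0,0]},{"offset": [0,0,5],"rot": [0,0,0]},{"offset": [0,0,9],"rot": [0,0,0]},{"offset": [0,12,13],"rot": [0,0,0]},{"offset": [0,12,13],"rot": [0,0,0]},{"offset": [0,12,13],"rot": [0,0,0]},{"offset": [0,12,13],"rot": [0,0,0]},{"offset": [0,12,13],"rot": [0,0,0]},{"offset": [0,12,13],"rot": [0,0,0]}], "hand": 0.47}}

```text
time: 9.0
position: [0.477, -0.1793, 0.1643]
tool_rot: [0.842, 0.539, 0.0, 0.0]
ft_force: [-0.1, -0.4, 0.3]
grip_width: 0.0413
grip_force: 0.0
```

```bash
python3 - <<'E'
from h import *
o=get_obs(); print(o['position'],o['time'],o['grip_width'])
for cam in ["wrist","side"]:
    im=vision.camera(cam); cv2.imwrite(f"pics/{cam}2.png",im[:,:,::-1])
    for n in ["grip_short","spool_tall","spool_wide","butt_cap","tray_two"]:
        print(cam,n,[(round(d['conf'],2),[round(float(v),3) for v in d['centre']]) for d in nets.spot_point(cam,n)][:5])
    r=rect(im,cam,.33,.63,-.42,.08,.0065,1); cv2.imwrite(f"pics/r2{cam}.png",r[:,:,::-1])
a,b=[cv2.imread(f"pics/r2{c}.png") for c in("wrist","side")]
cv2.imwrite("pics/r2.png",np.vstack([a,b]))
E
```

```text
[ 0.47695663 -0.17934304  0.16432835] 9.0 0.04130289344686575
wrist grip_short [(0.97, [0.479, -0.303, 0.021]), (0.55, [0.339, -0.147, 0.016])]
wrist spool_tall [(0.98, [0.435, -0.009, -0.003])]
wrist spool_wide []
wrist butt_cap [(0.77, [0.547, -0.072, 0.001])]
wrist tray_two []
side grip_short [(0.88, [0.476, -0.299, 0.019]), (0.67, [0.551, -0.465, 0.013]), (0.61, [0.34, -0.145, 0.015]), (0.55, [0.376, 0.111, 0.017])]
side spool_tall [(0.58, [0.434, -0.01, -0.0])]
side spool_wide [(0.52, [0.544, 0.063, 0.004])]
side butt_cap [(0.46, [0.549, -0.068, 0.007])]
side tray_two [(0.94, [0.492, -0.267, 0.001])]
```

View pics/r2.png

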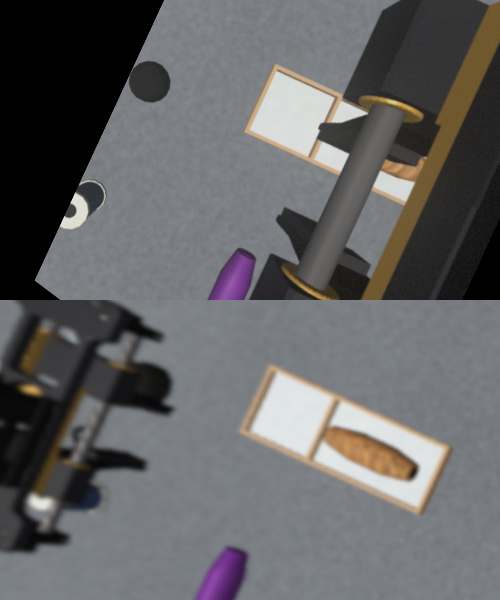

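The rectified side view (lower half) shows the short grip lying flat in the long bay at (370,455), aligned with it. Next is the tall spool.

>>> {"name": "apply_moves", "arguments": {"series": [{"offset": [-4.2,16.9,0],"rot": [0,0,0]},{"offset": [-4.2,16.9,0],"rot": [0,0,0]},{"offset": [-4.2,16.9,0],"rot": [0,0,0]},{"offset": [-4.2,16.9,0],"rot": [0,0,0]},{"offset": [-4.2,16.9,0],"rot": [0,0,0]},{"offset": [-4.2,16.9,0],"rot": [0,0,0]},{"offset": [-4.2,16.9,-4],"rot": [0,0,0]},{"offset": [-4.2,16.9,-7],"rot": [0,0,0]},{"offset": [-4.2,16.9,-10],"rot": [0,0,0]},{"offset": [-4.2,16.9,-12],"rot": [0,0,0]},{"offset": [-4.2,16.9,-12.9],"rot": [0,0,0]},{"offset": [-4.2,16.9,-12.9],"rot": [0,0,0]},{"offset": [-4.2,16.9,-12.9],"rot": [0,0,0]}], "hand": 0.75}}

```text
time: 10.9
position: [0.4354, -0.01, 0.0359]
tool_rot: [0.842, 0.539, 0.0, 0.0]
ft_force: [-0.6, 0.4, 0.8]
grip_width: 0.0654
grip_force: 0.0
```

>>> {"name": "apply_moves", "arguments": {"series": [{"offset": [0,0,0],"rot": [0,0,0]},{"offset": [0,0,0],"rot": [0,0,0]},{"offset": [0,0,0],"rot": [0,0,0]},{"offset": [0,0,0],"rot": [0,0,0]},{"offset": [0,0,0],"rot": [0,0,0]},{"offset": [0,0,0],"rot": [0,0,0]},{"offset": [0,0,0],"rot": [0,0,0]},{"offset": [0,0,0],"rot": [0,0,0]},{"offset": [0,0,0],"rot": [0,0,0]},{"offset": [0,0,0],"rot": [0,0,0]},{"offset": [0,0,3],"rot": [0,0,0]},{"offset": [0,0,7],"rot": [0,0,0]},{"offset": [0,0,7],"rot": [0,0,0]}], "hand": 0, "newtons": 12}}

```text
time: 12.2
position: [0.4366, -0.0097, 0.1085]
tool_rot: [0.842, 0.539, 0.002, 0.003]
ft_force: [1.0, -0.1, -0.0]
grip_width: 0.0309
grip_force: 12.0
```

>>> {"name": "apply_moves", "arguments": {"series": [{"offset": [8.3,-20.3,0],"rot": [0,0,0]},{"offset": [8.3,-20.3,0],"rot": [0,0,0]},{"offset": [8.3,-20.3,0],"rot": [0,0,0]},{"offset": [8.3,-20.3,0],"rot": [0,0,0]},{"offset": [8.3,-20.3,0],"rot": [0,0,0]},{"offset": [8.3,-20.3,0],"rot": [0,0,0]},{"offset": [8.3,-20.3,0],"rot": [0,0,0]},{"offset": [8.3,-20.3,-2],"rot": [0,0,0]},{"offset": [8.3,-20.3,-4],"rot": [0,0,0]},{"offset": [8.3,-20.3,-5.5],"rot": [0,0,0]},{"offset": [8.3,-20.3,-6.3],"rot": [0,0,0]},{"offset": [8.3,-20.3,-6.65],"rot": [0,0,0]},{"offset": [8.3,-20.3,-6.65],"rot": [0,0,0]},{"offset": [8.3,-20.3,-6.65],"rot": [0,0,0]},{"offset": [8.3,-20.3,-6.65],"rot": [0,0,0]}]}}

```text
time: 13.7
position: [0.5179, -0.2121, 0.0395]
tool_rot: [0.842, 0.54, 0.0, 0.0]
ft_force: [0.6, -0.1, -1.5]
grip_width: 0.0309
grip_force: 12.0
```

>>> {"name": "apply_moves", "arguments": {"series": [{"offset": [0,0,0],"rot": [0,0,0]},{"offset": [0,0,0],"rot": [0,0,0]},{"offset": [0,0,0],"rot": [0,0,0]},{"offset": [0,0,0],"rot": [0,0,0]},{"offset": [0,0,2],"rot": [0,0,0]},{"offset": [0,0,5],"rot": [0,0,0]},{"offset": [0,0,8],"rot": [0,0,0]},{"offset": [0,0,12],"rot": [0,0,0]},{"offset": [6,20,20],"rot": [0,0,-30]},{"offset": [6,20,20],"rot": [0,0,-65]},{"offset": [6,20,20],"rot": [0,0,-65]},{"offset": [6,20,20],"rot": [0,0,-65]},{"offset": [6,20,20],"rot": [0,0,-65]},{"offset": [6,20,20],"rot": [0,0,-65]},{"offset": [6,20,20],"rot": [0,0,-65]},{"offset": [6,20,20],"rot": [0,0,-65]},{"offset": [6,20,20],"rot": [0,0,-65]},{"offset": [6,20,20],"rot": [0,0,-65]}], "hand": 0.5}}

```text
time: 15.5
position: [0.5774, -0.0123, 0.2389]
tool_rot: [1.0, 0.004, -0.0, -0.0]
ft_force: [-0.4, 0.9, -0.6]
grip_width: 0.0436
grip_force: 0.0
```

```bash
python3 - <<'E'
from h import *
o=get_obs(); print(o['position'],o['tool_rot'],o['time'],o['grip_width'])
for cam in ["wrist","side","scene"]:
    im=vision.camera(cam); cv2.imwrite(f"pics/{cam}3.png",im[:,:,::-1])
    for n in ["grip_short","spool_tall","grip_long","spool_wide","butt_cap","tray_three"]:
        print(cam,n,[(round(d['conf'],2),[round(float(v),3) for v in d['centre']]) for d in nets.spot_point(cam,n)][:2])
    if cam=="wrist":
      B=(.4,.85,-.1,.4); blobs(rect(im,cam,*B,.014,1),B[1],B[3],1,(5,60,60),(22,255,255),1200)
a=cv2.imread("pics/wrist3.png"); b=cv2.imread("pics/side3.png")[270:420,280:480]
cv2.imwrite("pics/c3.png",np.vstack([cv2.resize(a,None,fx=.5,fy=.5),cv2.resize(b,(320,240))]))
E
```

```text
[ 0.57740931 -0.01226924  0.23893633] [ 9.99993208e-01  3.68088220e-03 -1.79669980e-04 -5.83415631e-05] 15.5 0.04363360855359837
wrist grip_short [(0.68, [0.477, -0.301, 0.018])]
wrist spool_tall [(0.8, [0.519, -0.212, 0.001]), (0.73, [0.461, 0.296, 0.002])]
wrist grip_long [(0.98, [0.665, 0.136, 0.014])]
wrist spool_wide [(0.74, [0.54, 0.069, -0.001])]
wrist butt_cap [(0.83, [0.548, -0.072, -0.0])]
wrist tray_three [(0.88, [0.465, 0.299, -0.003])]
  c [0.498 0.247] size 0.083 0.104 long axis yaw 87.1
  c [0.669 0.131] size 0.153 0.03 long axis yaw 179.3
side grip_short [(0.96, [0.336, -0.145, 0.014]), (0.87, [0.475, -0.299, 0.021])]
side spool_tall [(0.63, [0.518, -0.211, 0.003])]
side grip_long [(0.8, [0.666, 0.133, 0.015])]
side spool_wide [(0.62, [0.542, 0.062, 0.003])]
side butt_cap []
side tray_three [(0.55, [0.461, 0.295, -0.0]), (0.16, [0.492, -0.268, 0.001])]
scene grip_short [(0.77, [0.349, -0.15, 0.017]), (0.7, [0.481, -0.301, 0.015])]
scene spool_tall [(0.64, [0.521, -0.214, 0.004])]
scene grip_long [(0.94, [0.67, 0.128, 0.013])]
scene spool_wide [(0.87, [0.542, 0.066, -0.002])]
scene butt_cap [(0.73, [0.549, -0.069, 0.003])]
scene tray_three [(0.67, [0.462, 0.295, -0.002])]
```

View pics/c3.png

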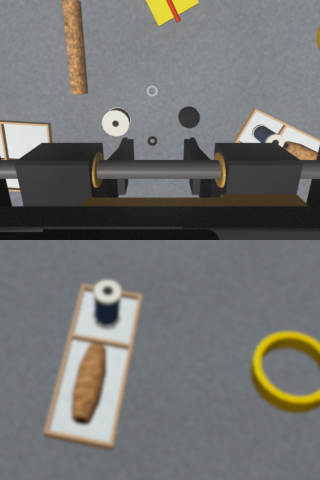

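The tall spool stands in the short bay and the short grip still lies flat. Next is the long grip.

>>> {"name": "apply_moves", "arguments": {"series": [{"offset": [8.9,14.3,-8],"rot": [0,0,-1]},{"offset": [8.9,14.3,-8],"rot": [0,0,-1]},{"offset": [8.9,14.3,-8],"rot": [0,0,-1]},{"offset": [8.9,14.3,-8],"rot": [0,0,-1]},{"offset": [8.9,14.3,-8],"rot": [0,0,-1]},{"offset": [8.9,14.3,-13],"rot": [0,0,-1]},{"offset": [8.9,14.3,-16],"rot": [0,0,-1]},{"offset": [8.9,14.3,-18],"rot": [0,0,-1]},{"offset": [8.9,14.3,-20],"rot": [0,0,-1]},{"offset": [8.9,14.3,-20.8],"rot": [0,0,-1]},{"offset": [8.9,14.3,-20.8],"rot": [0,0,-1]},{"offset": [8.9,14.3,-20.8],"rot": [0,0,-1]}], "hand": 0.75}}

```text
time: 17.75
position: [0.6673, 0.1304, 0.0321]
tool_rot: [1.0, -0.006, 0.001, 0.0]
ft_force: [-0.2, 0.0, 0.2]
grip_width: 0.0656
grip_force: 0.0
```

>>> {"name": "apply_moves", "arguments": {"series": [{"offset": [0,0,0],"rot": [0,0,0]},{"offset": [0,0,0],"rot": [0,0,0]},{"offset": [0,0,0],"rot": [0,0,0]},{"offset": [0,0,0],"rot": [0,0,0]},{"offset": [0,0,0],"rot": [0,0,0]},{"offset": [0,0,0],"rot": [0,0,0]},{"offset": [0,0,0],"rot": [0,0,0]},{"offset": [0,0,0],"rot": [0,0,0]},{"offset": [0,0,0],"rot": [0,0,0]},{"offset": [0,0,0],"rot": [0,0,0]},{"offset": [0,0,3],"rot": [0,0,0]},{"offset": [0,0,7],"rot": [0,0,0]},{"offset": [0,0,7],"rot": [0,0,0]}], "hand": 0, "newtons": 15}}

```text
time: 19.05
position: [0.6707, 0.131, 0.1065]
tool_rot: [1.0, -0.006, 0.006, -0.0]
ft_force: [0.9, 0.0, -0.4]
grip_width: 0.028
grip_force: 15.0
```

>>> {"name": "apply_moves", "arguments": {"series": [{"offset": [-24.6,16.7,0],"rot": [0,0,87.7]},{"offset": [-24.6,16.7,0],"rot": [0,0,87.7]},{"offset": [-24.6,16.7,0],"rot": [0,0,87.7]},{"offset": [-24.6,16.7,0],"rot": [0,0,87.7]},{"offset": [-24.6,16.7,0],"rot": [0,0,87.7]},{"offset": [-24.6,16.7,0],"rot": [0,0,87.7]},{"offset": [-24.6,16.7,0],"rot": [0,0,87.7]},{"offset": [-24.6,16.7,0],"rot": [0,0,87.7]},{"offset": [-24.6,16.7,0],"rot": [0,0,87.7]},{"offset": [-24.6,16.7,0],"rot": [0,0,87.7]},{"offset": [-24.6,16.7,0],"rot": [0,0,87.7]},{"offset": [-24.6,16.7,0],"rot": [0,0,87.7]},{"offset": [-24.6,16.7,0],"rot": [0,0,87.7]},{"offset": [-24.6,16.7,0],"rot": [0,0,87.7]},{"offset": [-24.6,16.7,-2],"rot": [0,0,87.7]},{"offset": [-24.6,16.7,-4],"rot": [0,0,87.7]},{"offset": [-24.6,16.7,-4.5],"rot": [0,0,87.7]},{"offset": [-24.6,16.7,-4.5],"rot": [0,0,87.7]}]}}

```text
time: 20.85
position: [0.4201, 0.2975, 0.0554]
tool_rot: [0.726, 0.688, -0.001, -0.0]
ft_force: [-0.1, -0.0, -0.2]
grip_width: 0.0279
grip_force: 15.0
```

```bash
python3 - <<'E'
from h import *
o=get_obs(); print(o['position'],o['tool_rot'],o['time'])
for cam in ["scene","side"]:
    im=vision.camera(cam)
    cv2.imwrite(f"pics/r4{cam}.png",rect(im,cam,.33,.6,.15,.45,.01,2/1.5)[:,:,::-1])
    for n in ["grip_long","tray_three"]:
        print(cam,n,[(round(d['conf'],2),[round(float(v),3) for v in d['centre']]) for d in nets.spot_point(cam,n)][:2])
cv2.imwrite("pics/r4.png",np.vstack([cv2.resize(cv2.imread(f"pics/r4{c}.png"),None,fx=1.4,fy=1.4) for c in("scene","side")]))
E
```

```text
[0.42011985 0.297497   0.05537985] [ 7.25589918e-01  6.88126665e-01 -9.18386229e-04 -3.47665280e-04] 20.85
scene grip_long [(0.63, [0.418, 0.299, 0.035])]
scene tray_three []
side grip_long [(0.69, [0.419, 0.303, 0.038])]
side tray_three [(0.88, [0.458, 0.296, -0.004])]
```

View pics/r4.png

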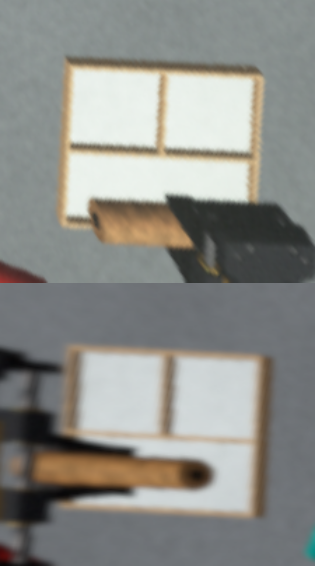

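The grip is aligned over the long bay, so I'll lower it and release.

>>> {"name": "apply_moves", "arguments": {"series": [{"offset": [0,0,-1.2],"rot": [0,0,0]},{"offset": [0,0,-2],"rot": [0,0,0]},{"offset": [0,0,-2.15],"rot": [0,0,0]},{"offset": [0,0,-2.15],"rot": [0,0,0]},{"offset": [0,0,-2.15],"rot": [0,0,0]}]}}

```text
time: 21.65
position: [0.4202, 0.2975, 0.0341]
tool_rot: [0.725, 0.688, -0.001, -0.0]
ft_force: [1.2, -0.1, 0.0]
grip_width: 0.0276
grip_force: 15.0
```

>>> {"name": "apply_moves", "arguments": {"series": [{"offset": [0,0,0],"rot": [0,0,0]},{"offset": [0,0,0],"rot": [0,0,0]},{"offset": [0,0,0],"rot": [0,0,0]},{"offset": [0,0,0],"rot": [0,0,0]},{"offset": [0,0,2],"rot": [0,0,0]},{"offset": [0,0,5],"rot": [0,0,0]},{"offset": [0,0,8],"rot": [0,0,0]},{"offset": [6,-21,14],"rot": [0,0,-90]},{"offset": [6,-21,14],"rot": [0,0,-90]},{"offset": [6,-21,14],"rot": [0,0,-90]},{"offset": [6,-21,14],"rot": [0,0,-90]},{"offset": [6,-21,14],"rot": [0,0,-90]},{"offset": [6,-21,14],"rot": [0,0,-90]},{"offset": [6,-21,14],"rot": [0,0,-90]},{"offset": [6,-21,14],"rot": [0,0,-90]},{"offset": [6,-21,14],"rot": [0,0,-90]},{"offset": [6,-21,14],"rot": [0,0,-90]},{"offset": [6,-21,14],"rot": [0,0,-90]},{"offset": [6,-21,14],"rot": [0,0,-90]},{"offset": [6,-21,14],"rot": [0,0,-90]}], "hand": 0.45}}

```text
time: 23.65
position: [0.4805, 0.0877, 0.1746]
tool_rot: [1.0, -0.026, -0.0, -0.0]
ft_force: [-0.1, -0.8, -0.1]
grip_width: 0.039
grip_force: 0.0
```

```bash
python3 - <<'E'
from h import *
o=get_obs(); print(o['position'],o['tool_rot'],o['time'],o['grip_width'])
for cam in ["wrist","side","scene"]:
    im=vision.camera(cam); cv2.imwrite(f"pics/{cam}5.png",im[:,:,::-1])
    for n in ["grip_long","spool_wide","butt_cap","tray_three"]:
        print(cam,n,[(round(d['conf'],2),[round(float(v),3) for v in d['centre']]) for d in nets.spot_point(cam,n)][:2])
a=cv2.imread("pics/wrist5.png"); b=cv2.imread("pics/scene5.png")[230:350,360:500]
cv2.imwrite("pics/c5.png",np.vstack([cv2.resize(a,(400,300)),cv2.resize(b,(350,300)).copy() if 0 else cv2.resize(b,(400,300))]))
E
```

```text
[0.48049583 0.08774389 0.17456474] [ 9.99673257e-01 -2.55612559e-02 -2.04662433e-05 -4.71457824e-06] 23.65 0.03901630584497725
wrist grip_long [(0.85, [0.418, 0.305, 0.018])]
wrist spool_wide [(0.97, [0.542, 0.066, 0.001]), (0.18, [0.415, 0.304, 0.017])]
wrist butt_cap []
wrist tray_three [(0.64, [0.46, 0.296, -0.004])]
side grip_long [(0.76, [0.42, 0.302, 0.015])]
side spool_wide [(0.74, [0.543, 0.063, 0.004])]
side butt_cap [(0.67, [0.476, -0.299, 0.02]), (0.59, [0.551, -0.068, 0.006])]
side tray_three [(0.71, [0.464, 0.294, -0.002])]
scene grip_long [(0.6, [0.421, 0.297, 0.014])]
scene spool_wide [(0.76, [0.541, 0.066, -0.0])]
scene butt_cap [(0.75, [0.549, -0.068, 0.001])]
scene tray_three [(0.78, [0.458, 0.294, -0.002])]
```

View pics/c5.png

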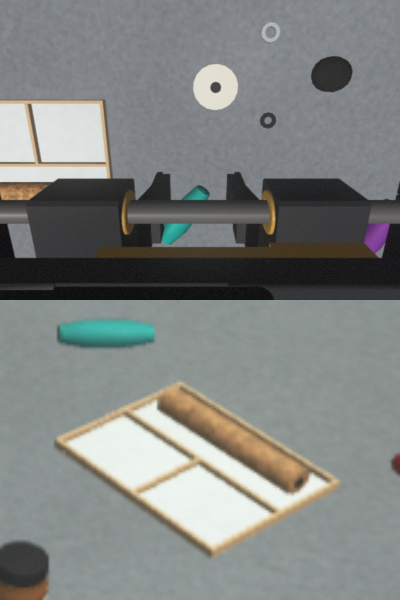

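The long grip lies flat in its bay. Next is the wide spool.

>>> {"name": "apply_moves", "arguments": {"series": [{"offset": [6.1,-2.2,-3],"rot": [0,0,0]},{"offset": [6.1,-2.2,-6],"rot": [0,0,0]},{"offset": [6.1,-2.2,-6],"rot": [0,0,0]},{"offset": [6.1,-2.2,-6],"rot": [0,0,0]},{"offset": [6.1,-2.2,-6],"rot": [0,0,0]},{"offset": [6.1,-2.2,-9],"rot": [0,0,0]},{"offset": [6.1,-2.2,-12],"rot": [0,0,0]},{"offset": [6.1,-2.2,-13.5],"rot": [0,0,0]},{"offset": [6.1,-2.2,-14.5],"rot": [0,0,0]},{"offset": [6.1,-2.2,-14.5],"rot": [0,0,0]},{"offset": [6.1,-2.2,-14.5],"rot": [0,0,0]}], "hand": 0.95}}

```text
time: 25.5
position: [0.5423, 0.0659, 0.031]
tool_rot: [1.0, -0.026, 0.001, 0.0]
ft_force: [-0.5, -0.4, 0.8]
grip_width: 0.0828
grip_force: 0.0
```

>>> {"name": "apply_moves", "arguments": {"series": [{"offset": [0,0,0],"rot": [0,0,0]},{"offset": [0,0,0],"rot": [0,0,0]},{"offset": [0,0,0],"rot": [0,0,0]},{"offset": [0,0,0],"rot": [0,0,0]},{"offset": [0,0,0],"rot": [0,0,0]},{"offset": [0,0,0],"rot": [0,0,0]},{"offset": [0,0,0],"rot": [0,0,0]},{"offset": [0,0,0],"rot": [0,0,0]},{"offset": [0,0,0],"rot": [0,0,0]},{"offset": [0,0,0],"rot": [0,0,0]},{"offset": [0,0,3],"rot": [0,0,0]},{"offset": [0,0,7],"rot": [0,0,0]},{"offset": [0,0,7],"rot": [0,0,0]}], "hand": 0, "newtons": 12}}

```text
time: 26.8
position: [0.5447, 0.0656, 0.1034]
tool_rot: [1.0, -0.026, 0.005, 0.0]
ft_force: [0.7, -0.1, 0.7]
grip_width: 0.0487
grip_force: 12.0
```

>>> {"name": "apply_moves", "arguments": {"series": [{"offset": [-4.4,27.3,0],"rot": [0,0,0]},{"offset": [-4.4,27.3,0],"rot": [0,0,0]},{"offset": [-4.4,27.3,0],"rot": [0,0,0]},{"offset": [-4.4,27.3,0],"rot": [0,0,0]},{"offset": [-4.4,27.3,0],"rot": [0,0,0]},{"offset": [-4.4,27.3,0],"rot": [0,0,0]},{"offset": [-4.4,27.3,0],"rot": [0,0,0]},{"offset": [-4.4,27.3,0],"rot": [0,0,0]},{"offset": [-4.4,27.3,0],"rot": [0,0,0]},{"offset": [-4.4,27.3,-2],"rot": [0,0,0]},{"offset": [-4.4,27.3,-4],"rot": [0,0,0]},{"offset": [-4.4,27.3,-5.5],"rot": [0,0,0]},{"offset": [-4.4,27.3,-6.3],"rot": [0,0,0]},{"offset": [-4.4,27.3,-6.65],"rot": [0,0,0]},{"offset": [-4.4,27.3,-6.65],"rot": [0,0,0]},{"offset": [-4.4,27.3,-6.65],"rot": [0,0,0]},{"offset": [-4.4,27.3,-6.65],"rot": [0,0,0]}]}}

```text
time: 28.5
position: [0.4981, 0.3389, 0.0336]
tool_rot: [1.0, -0.026, 0.001, -0.0]
ft_force: [-0.2, 0.3, -0.2]
grip_width: 0.049
grip_force: 12.0
```

>>> {"name": "apply_moves", "arguments": {"series": [{"offset": [0,0,0],"rot": [0,0,0]},{"offset": [0,0,0],"rot": [0,0,0]},{"offset": [0,0,0],"rot": [0,0,0]},{"offset": [0,0,0],"rot": [0,0,0]},{"offset": [0,0,2],"rot": [0,0,0]},{"offset": [0,0,5],"rot": [0,0,0]},{"offset": [0,0,8],"rot": [0,0,0]},{"offset": [0,-40,14],"rot": [0,0,0]},{"offset": [0,-40,14],"rot": [0,0,0]},{"offset": [0,-40,14],"rot": [0,0,0]},{"offset": [0,-40,14],"rot": [0,0,0]},{"offset": [0,-40,14],"rot": [0,0,0]},{"offset": [0,-40,14],"rot": [0,0,0]},{"offset": [0,-40,14],"rot": [0,0,0]},{"offset": [0,-40,14],"rot": [0,0,0]},{"offset": [0,-40,14],"rot": [0,0,0]},{"offset": [0,-40,14],"rot": [0,0,0]},{"offset": [0,-40,14],"rot": [0,0,0]},{"offset": [0,-40,14],"rot": [0,0,0]}], "hand": 0.68}}

```text
time: 30.4
position: [0.497, -0.0595, 0.1727]
tool_rot: [1.0, -0.025, -0.001, -0.0]
ft_force: [-0.2, 0.6, -0.0]
grip_width: 0.059
grip_force: 0.0
```

```bash
python3 - <<'E'
from h import *
o=get_obs(); print(o['position'],o['tool_rot'],o['time'],o['grip_width'])
for cam in ["wrist","side","scene"]:
    im=vision.camera(cam); cv2.imwrite(f"pics/{cam}6.png",im[:,:,::-1])
    for n in ["grip_long","spool_wide","butt_cap"]:
        print(cam,n,[(round(d['conf'],2),[round(float(v),3) for v in d['centre']]) for d in nets.spot_point(cam,n)][:2])
a=cv2.imread("pics/wrist6.png"); b=cv2.imread("pics/scene6.png")[230:350,360:500]
cv2.imwrite("pics/c6.png",np.vstack([cv2.resize(a,(400,300)),cv2.resize(b,(400,300))]))
E
```

```text
[ 0.49701108 -0.05950604  0.17269141] [ 9.99681625e-01 -2.52198731e-02 -6.92572438e-04 -3.55882063e-04] 30.4 0.05904294610786876
wrist grip_long []
wrist spool_wide []
wrist butt_cap [(0.84, [0.546, -0.071, -0.001])]
side grip_long [(0.6, [0.417, 0.303, 0.016]), (0.6, [0.476, -0.299, 0.018])]
side spool_wide [(0.54, [0.5, 0.334, 0.005]), (0.44, [0.702, -0.332, 0.001])]
side butt_cap [(0.61, [0.55, -0.069, 0.002])]
scene grip_long [(0.57, [0.421, 0.297, 0.016])]
scene spool_wide [(0.77, [0.496, 0.338, 0.001])]
scene butt_cap [(0.45, [0.549, -0.069, 0.001])]
```

View pics/c6.png

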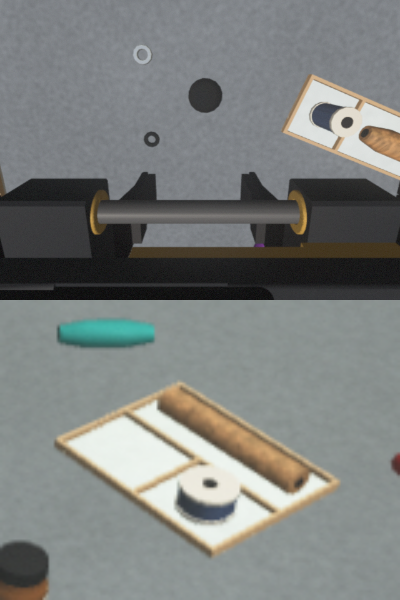

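The wide spool stands in its bay. Last is the butt cap.

>>> {"name": "apply_moves", "arguments": {"series": [{"offset": [5,-0.9,-3],"rot": [0,0,0]},{"offset": [5,-0.9,-6],"rot": [0,0,0]},{"offset": [5,-0.9,-6],"rot": [0,0,0]},{"offset": [5,-0.9,-6],"rot": [0,0,0]},{"offset": [5,-0.9,-9],"rot": [0,0,0]},{"offset": [5,-0.9,-12],"rot": [0,0,0]},{"offset": [5,-0.9,-13.5],"rot": [0,0,0]},{"offset": [5,-0.9,-14.4],"rot": [0,0,0]},{"offset": [5,-0.9,-14.8],"rot": [0,0,0]},{"offset": [5,-0.9,-14.8],"rot": [0,0,0]},{"offset": [5,-0.9,-14.8],"rot": [0,0,0]}], "hand": 0.85}}

```text
time: 32.1
position: [0.5483, -0.0705, 0.0262]
tool_rot: [1.0, -0.026, 0.001, 0.0]
ft_force: [0.3, -0.2, 1.1]
grip_width: 0.0738
grip_force: 0.0
```

>>> {"name": "apply_moves", "arguments": {"series": [{"offset": [0,0,0],"rot": [0,0,0]},{"offset": [0,0,0],"rot": [0,0,0]},{"offset": [0,0,0],"rot": [0,0,0]},{"offset": [0,0,0],"rot": [0,0,0]},{"offset": [0,0,0],"rot": [0,0,0]},{"offset": [0,0,0],"rot": [0,0,0]},{"offset": [0,0,0],"rot": [0,0,0]},{"offset": [0,0,0],"rot": [0,0,0]},{"offset": [0,0,0],"rot": [0,0,0]},{"offset": [0,0,0],"rot": [0,0,0]},{"offset": [0,0,3],"rot": [0,0,0]},{"offset": [0,0,7],"rot": [0,0,0]},{"offset": [0,0,7],"rot": [0,0,0]}], "hand": 0, "newtons": 12}}

```text
time: 33.4
position: [0.5507, -0.0712, 0.0991]
tool_rot: [1.0, -0.026, 0.004, 0.001]
ft_force: [0.5, -0.3, -0.2]
grip_width: 0.0399
grip_force: 12.0
```

>>> {"name": "apply_moves", "arguments": {"series": [{"offset": [-5.4,31.8,0],"rot": [0,0,0]},{"offset": [-5.4,31.8,0],"rot": [0,0,0]},{"offset": [-5.4,31.8,0],"rot": [0,0,0]},{"offset": [-5.4,31.8,0],"rot": [0,0,0]},{"offset": [-5.4,31.8,0],"rot": [0,0,0]},{"offset": [-5.4,31.8,0],"rot": [0,0,0]},{"offset": [-5.4,31.8,0],"rot": [0,0,0]},{"offset": [-5.4,31.8,0],"rot": [0,0,0]},{"offset": [-5.4,31.8,0],"rot": [0,0,0]},{"offset": [-5.4,31.8,0],"rot": [0,0,0]},{"offset": [-5.4,31.8,-2],"rot": [0,0,0]},{"offset": [-5.4,31.8,-4],"rot": [0,0,0]},{"offset": [-5.4,31.8,-5.5],"rot": [0,0,0]},{"offset": [-5.4,31.8,-6.3],"rot": [0,0,0]},{"offset": [-5.4,31.8,-6.65],"rot": [0,0,0]},{"offset": [-5.4,31.8,-6.65],"rot": [0,0,0]},{"offset": [-5.4,31.8,-6.65],"rot": [0,0,0]},{"offset": [-5.4,31.8,-6.65],"rot": [0,0,0]}]}}

```text
time: 35.2
position: [0.4941, 0.2477, 0.0291]
tool_rot: [1.0, -0.026, 0.001, -0.0]
ft_force: [0.4, 0.1, -1.5]
grip_width: 0.0397
grip_force: 12.0
```

>>> {"name": "apply_moves", "arguments": {"series": [{"offset": [0,0,0],"rot": [0,0,0]},{"offset": [0,0,0],"rot": [0,0,0]},{"offset": [0,0,0],"rot": [0,0,0]},{"offset": [0,0,0],"rot": [0,0,0]},{"offset": [0,0,2],"rot": [0,0,0]},{"offset": [0,0,5],"rot": [0,0,0]},{"offset": [0,0,8],"rot": [0,0,0]},{"offset": [0,-25,20],"rot": [0,0,0]},{"offset": [0,-25,20],"rot": [0,0,0]},{"offset": [0,-25,20],"rot": [0,0,0]},{"offset": [0,-25,20],"rot": [0,0,0]},{"offset": [0,-25,20],"rot": [0,0,0]},{"offset": [0,-25,20],"rot": [0,0,0]},{"offset": [0,-25,20],"rot": [0,0,0]},{"offset": [0,-25,20],"rot": [0,0,0]},{"offset": [0,-25,20],"rot": [0,0,0]},{"offset": [0,-25,20],"rot": [0,0,0]},{"offset": [0,-25,20],"rot": [0,0,0]}], "hand": 0.54}}

```text
time: 37.0
position: [0.4931, -0.001, 0.2279]
tool_rot: [1.0, -0.025, -0.001, -0.0]
ft_force: [0.0, 0.1, 0.6]
grip_width: 0.0469
grip_force: 0.0
```

```bash
python3 - <<'E'
from h import *
o=get_obs(); print(o['position'],o['time'],o['grip_width'])
for cam in ["scene","side"]:
    im=vision.camera(cam); cv2.imwrite(f"pics/{cam}7.png",im[:,:,::-1])
    for n in ["grip_short","spool_tall","grip_long","spool_wide","butt_cap","tape","jar"]:
        print(cam,n,[(round(d['conf'],2),[round(float(v),3) for v in d['centre']]) for d in nets.spot_point(cam,n)][:2])
s=cv2.imread("pics/scene7.png")
cv2.imwrite("pics/c7.png",np.vstack([cv2.resize(s[230:350,360:500],(420,290)),cv2.resize(s[165:235,220:330],(420,290))]))
E
```

```text
[ 0.49313204 -0.00103402  0.22785269] 37.0 0.04687325583497402
scene grip_short [(0.66, [0.555, -0.46, 0.017]), (0.64, [0.481, -0.299, 0.016])]
scene spool_tall [(0.76, [0.523, -0.211, -0.001])]
scene grip_long [(0.73, [0.419, 0.296, 0.013])]
scene spool_wide [(0.79, [0.496, 0.338, 0.002])]
scene butt_cap [(0.49, [0.495, 0.248, 0.005])]
scene tape [(0.62, [0.702, -0.333, 0.001])]
scene jar [(0.56, [0.696, 0.324, -0.005]), (0.44, [0.702, -0.331, -0.002])]
side grip_short [(0.94, [0.376, 0.115, 0.019]), (0.9, [0.553, -0.464, 0.013])]
side spool_tall [(0.79, [0.519, -0.211, 0.001])]
side grip_long [(0.56, [0.417, 0.3, 0.017]), (0.51, [0.491, -0.266, -0.002])]
side spool_wide [(0.61, [0.502, 0.333, 0.005])]
side butt_cap [(0.55, [0.494, 0.248, 0.007])]
side tape [(0.97, [0.707, -0.334, 0.0])]
side jar [(0.67, [0.693, 0.328, 0.001]), (0.22, [0.516, -0.212, 0.004])]
```

View pics/c7.png

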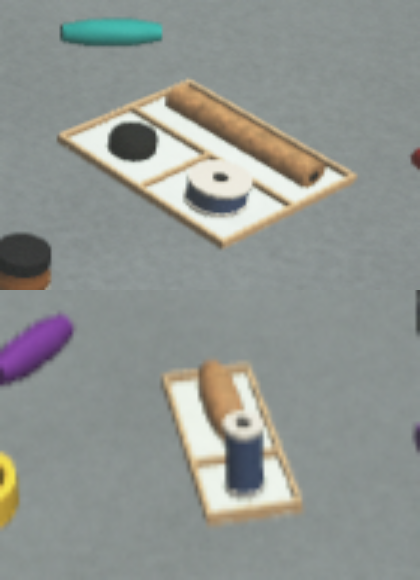

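All five pieces sit in their bays: cap at (132,140), wide spool at (218,187), long grip at (245,135), and tall spool and short grip in tray_two. The jar and tape haven't moved.

```bash
python3 -c "
from rig import hand_in
print(hand_in())"
```

```text
the job is handed in; nothing more can be done
None
```

Both kits are made up and the job is handed in: all five pieces rest in their bays in the final pictures, the jar and tape weren't moved, and the arm had used 37 s of the 120 s at the last check.

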